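# Scan the specimen pot, bring its reagent jar to the front and hold the carousel

### The arm

A 6-joint arm with a two-finger parallel gripper is mounted at the origin on the work surface. World frame = base frame: x ahead of the robot, y to its left, z up, the work surface at z = 0. Lengths are in m, angles in degrees, forces in N, time in s.
With the tool pointing down it reaches from about 0.375 to 0.9 m from the base axis. Payload 3.1 kg.
Tool frame: the origin (TCP) lies midway between the tips of the shut fingers; the grasp point (between the pads) lies 19 mm behind it; z points along the fingers, y is the line along which they close (so a half turn about z gives the same grasp; the last joint's range is limited). The gripper opens to 87 mm and grips with 3 to 60 N. Pads are 19 mm wide; open, the fingers measure 117 mm over their backs; the gripper's body (75 mm by 190 mm) begins 51 mm behind the grasp point.
Start: joints at [-86.66, 30.224, 82.088, -0, 67.689, -10.227], TCP at [0.147, -0.608, 0.199] pointing down, gripper open.
Joint ranges: [-176.69, 176.69], [-43.24, 126.21], [12.49, 139.97], [-82, 262], [0, 151.66], [-163.58, 163.58]. Speed limits (degrees/s): [159.86, 159.86, 180, 180, 180, 180].

### API

Orientations are given as a 3x3 rotation matrix whose columns are the frame's x, y, z axes.
In Python, from rig import read_state, capture, camera_info, hand_in gives the robot as it stands.
- The arm moves only by the tool drive_tool, never from a script. Its argument "motion" is a list of rows, each a list of 2 entries, a list of its own where there are three numbers: the shift along the tool's x, y, z in mm, then the turn, a rotation vector about the tool's x, y, z in rad. A call has 1 to 5 rows; each row shifts and turns the commanded pose from where the row before left it, along the tool's axes as they then stand; what a row does not reach is not made up. A row lasts 1/10 s, in which the tool goes at most 50 mm and 8.59 degrees, less where a joint would pass 70% of its speed; a pose out of reach is approached as far as the arm can. A call is refused whole if a number of a shift passes 50 or a number of a turn 0.15, either way. A call with a gripper value outside its range is refused whole. "gripper" is the opening, from 0 (shut) to 1 (fully open), set as the call begins (left out, the last holds). The fingers move at their own pace and stop on an object; the grip force is fixed at half the most. Time passes only in rows, so rows that do not move let the fingers close. It gives the time, the measured TCP pose, the force, the opening and the grip force at its end, in the units of the state.
- read_state(): the state, without advancing time (a new reading comes with each control period).
- capture(name): name is "scene" or "top" or "wrist"; returns the picture (420x560x3 uint8, red, green, blue); there is no depth.
- camera_info(name): a dict with "fovy" (degrees; the focal length in pixels is half the picture's height over the tangent of half this angle, whatever the lens; pixels are square), "cx", "cy" (the principal point, pixels), "k1" (the pictures are not rectified: a ray, as slopes to the right and down, at radius r is drawn at 1 + k1 r^2 times it, then the intrinsics apply), "xyz" and "orientation" of the camera in the world; the wrist camera has in their place "T_tool_cam" (4x4, takes a point from camera to tool coordinates, whose origin is the TCP and whose axes are the flange's). Camera axes: x right, y down, z forward; pixel columns grow to the right and rows downward; lengths in m; the calibration is good to about 2 mm. A picture is of the moment at which its call begins: read the wrist's pose just before it. camera_info takes no time and is no camera call.
- hand_in(): hands the job in; it is judged then, once.
The state is a dict: "time_s": time; "joint_positions": joint angles; "qvel": joint speeds; "tau": joint torques, N m; "position": TCP position; "tcp_rot": TCP orientation; "force": force on the tool from outside, world axes, zero at the start; "moment": the same for the moment, N m; "opening": opening from 0.0 (shut) to 1.0 (fully open); "grasp_force": force on a finger pad.
Only numpy, scipy, OpenCV 4.12 (cv2) and the standard library are available. Lean on these libraries where they do the work, as an engineer would, in place of code of your own. Each camera call takes 0.05 s, during which the arm holds its last target. There are 200 camera calls.

### The job

First turn the blue specimen pot on its scanner pad so that its barcode label squarely faces the scanner window, and let go of it, standing upright on the pad. Then turn the reagent carousel until the red-capped jar stands at the front, in line with the yellow pointer on the foot, and finish while still firmly holding the turntable there so that it cannot turn. Do not tip the pot, and leave everything else on the table where it is.

Things in the scene. Friction and masses are not known exactly. Their poses are not given: they have to be found in the camera images.
- specimen_pot: Loose round pot, 78 mm tall, 60 to 130 g: blue body 42 mm across (lowest 50 mm), white cap 46 mm across (top 28 mm). Stands on the scanner pad. Origin: centre of its underside, z up. A white barcode label with black bars is on the side of its own +x axis; a yellow stripe on the cap runs from the centre to that side and down the edge.
- scanner: Fixed scanner: a black rubber pad 84 mm across and 6 mm high on which the pot stands, and beyond it an upright grey block 50 mm deep, 90 mm wide and 115 mm tall. Origin: on the table under the pad's centre; its +x axis points from the pad to the block, whose near face is 100 mm from the pad's centre.
- scan_pad (a point): Centre of the top of the scanner pad, 6 mm above the table.
- scan_window (a point): Centre of the dark scanner window (with a thin red line) on the block's face that looks at the pad, 100 mm from the pad's centre, 55 mm above the table.
- carousel_foot: Fixed grey carousel foot, 190 mm across. Origin: on the table, on the turning axis. Its own -x direction is the front, where a small yellow pointer stands on the table, its centre 142 mm from the axis, just outside the turntable's rim.
- turntable: White disc 240 mm across, 10 mm thick, turning either way without stops about the vertical axis through the foot's origin; friction about 0.06 N m, it stays where left. Origin: on the axis, 25 mm above the table (disc's underside). Six jars are fixed on it, the red-capped one on its own -x side; a 28 mm column in the middle carries the grip bar.
- grip_bar (a point): Centre of the black grip bar on the turning axis, 154 mm above the table. The bar is 70 mm long, 16 mm thick and 42 mm tall (133 to 175 mm above the table); its length lies along the turntable's own x axis, so it points at the red-capped jar at one end.
- red_jar (a point): Centre of the top of the one red cap, 80 mm from the turning axis, 107 mm above the table. The six amber jars are 44 mm across, caps 40 mm across, all tops 107 mm above the table, centres 80 mm from the axis, 60 degrees apart; the other caps are blue, white and green.
- front_mark (a point): Where the centre of the red cap's top should be: 80 mm from the turning axis towards the yellow pointer, 107 mm above the table. Fixed.
- sanitiser: Bystander: clear and blue pump bottle, 60 mm across, 183 mm tall. Origin: centre of its underside.
- spare_pot: Bystander: all-white pot with a grey cap, 46 mm across, 70 mm tall, standing on the table in front of the robot. Origin: centre of its underside.
There are look-alikes about, which are no part of the job. Leave any purple look-alike of the scanner alone. What is shaped like the specimen_pot but purple is not meant.

How it is judged (in metres and radians):
On the way, in this order (a step that is already met when the one before it is completed fails the run):
1. the pot stands released and upright on the pad, its label facing the scanner window (y of scan_window in the frame of specimen_pot between -0.025 and 0.025 m and x of scan_window in the frame of specimen_pot above 0.05 m and angle between specimen_pot's own z axis and vertical below 0.08 rad and horizontal distance between specimen_pot and scan_pad below 0.025 m and distance between specimen_pot and scan_pad below 0.027 m and contact force between the fingers and specimen_pot below 0.1 N and linear speed of specimen_pot below 0.02 m/s), for 0.2 s.
2. the red-capped jar is turned to the front and the turntable is held (horizontal distance between red_jar and front_mark below 0.012 m and contact force between the fingers and turntable above 3 N and angular speed of turntable below 0.1 rad/s), for 0.2 s.
At the end, for the whole second after the job is handed in: Pot upright, untouched, within 25 mm of the pad centre, label within about 14 degrees of facing the window; red cap within 12 mm of the front mark (8.6 degrees of turn); fingers bear on the turntable or its load with over 3 N, and it is not turning (all of step 1 and all of step 2); the arm keeps its last pose, push and grip.
It fails at once if the specimen pot is tipped (angle between specimen_pot's own z axis and vertical above 0.5 rad).
It fails at once if a bystander is moved by more than 30 mm (distance of any of sanitiser, spare_pot from where it was at the start of the episode above 0.03 m).
It also fails if it takes over 72 s, if anything falls off the work surface, if the arm or the gripper's body presses on something with over 40 N, if the wrist force passes 120 N, or if a joint passes its speed limit or range.

## Working session

There is one attempt and no reset: what is moved stays moved. The work goes in short steps, Python scripts to look and compute and a tool call to move; the robot and the scene stay as the last step left them, time stands still between calls to the robot, and variables do not carry over. Pictures are saved under pics/ and viewed, at most 10 in all, crops included, and the job is handed in when it is done.

Besides the shell and the picture viewer there is one more tool, called as name(argument=value, ...) on one line, values as JSON. drive_tool: Moves the arm, as the interface text tells. Its arguments: {"type":"object","properties":{"motion":{"type":"array","items":{"type":"array"}},"gripper":{"type":"number"}},"required":["motion"]}

```bash
ls; mkdir -p pics
cat > h.py <<'E'
import numpy as np, cv2
from rig import *
def ray(name,u,v,ci=None,st=None):
    c=ci or camera_info(name)
    f=210/np.tan(np.radians(c['fovy'])/2)
    d=np.array([(u-c['cx'])/f,(v-c['cy'])/f]);s=d.copy()
    for _ in range(30): s=d/(1+c['k1']*(s@s))
    r=np.array([*s,1.])
    if 'xyz' in c: return np.array(c['xyz']),np.array(c['orientation'])@r
    st=st or read_state(); T=np.array(c['T_tool_cam']);R=np.array(st['tcp_rot'])
    return np.array(st['position'])+R@T[:3,3],R@T[:3,:3]@r
def hit(name,u,v,z,**k):
    o,d=ray(name,u,v,**k); return (o+d*(z-o[2])/d[2]).round(4)
E
python3 - <<'E'
from h import *
for n in('scene','top'):
    im=capture(n); cv2.imwrite(f'pics/{n}0.png',cv2.resize(im[:,:,::-1],(800,600),interpolation=cv2.INTER_CUBIC)); print(camera_info(n))
s=read_state();print(s['time_s'],s['position'],s['tcp_rot'],s['opening'])
print(camera_info('wrist'))
E
```

```text
pics
{'fovy': 47.56931897897162, 'cx': 283.13614586607184, 'cy': 211.50110148017052, 'k1': -0.015688592419127855, 'xyz': array([1.00094337, 0.44979598, 0.81043227]), 'orientation': array([[-0.68971198,  0.5181712 , -0.50576279],
       [ 0.72382736,  0.5119881 , -0.4625388 ],
       [ 0.01927025, -0.68510349, -0.72819081]])}
{'fovy': 47.4338899962788, 'cx': 280.09855356059495, 'cy': 219.02593757775605, 'k1': 0.04095621045958053, 'xyz': array([ 0.45539022, -0.00184112,  1.1662919 ]), 'orientation': array([[-0.01380454, -0.99741772,  0.07047931],
       [-0.9998684 ,  0.01437037,  0.00752763],
       [-0.00852101, -0.07036612, -0.99748484]])}
0.1 [ 0.14659844 -0.60682873  0.19815773] [[ 9.72098111e-01  2.34574615e-01 -1.09746636e-04]
 [ 2.34574367e-01 -9.72096154e-01  1.98351794e-03]
 [ 3.58598675e-04 -1.95391779e-03 -9.99998027e-01]] 1.0014692900449187
{'fovy': 65.24649533885331, 'cx': 282.7637101552947, 'cy': 206.83103887540113, 'k1': -0.012042594010732804, 'T_tool_cam': array([[ 2.01515668e-03, -9.56620558e-01, -2.91329792e-01,
         7.97638198e-02],
       [ 9.99997780e-01,  1.74831689e-03,  1.17624884e-03,
        -1.31153141e-05],
       [-6.15887030e-04, -2.91331515e-01,  9.56621957e-01,
        -1.85497860e-01],
       [ 0.00000000e+00,  0.00000000e+00,  0.00000000e+00,
         1.00000000e+00]])}
```

View pics/top0.png

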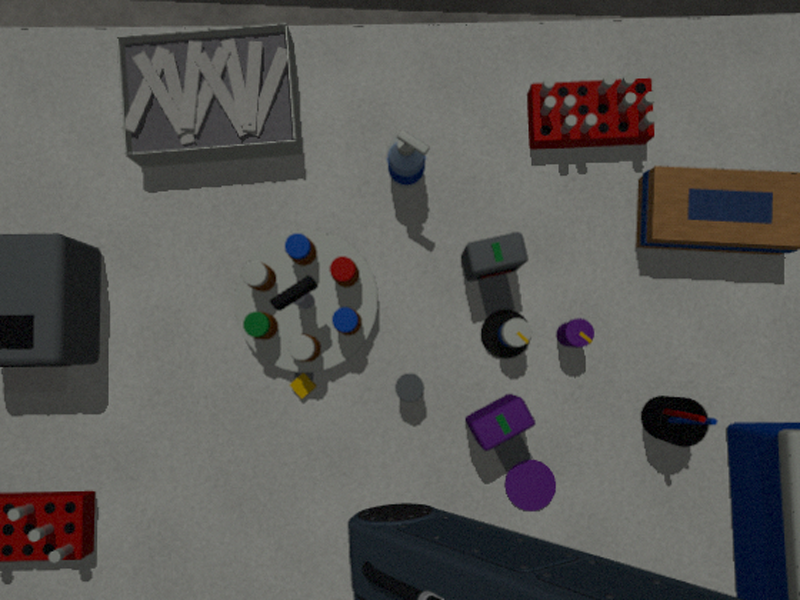

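View pics/scene0.png

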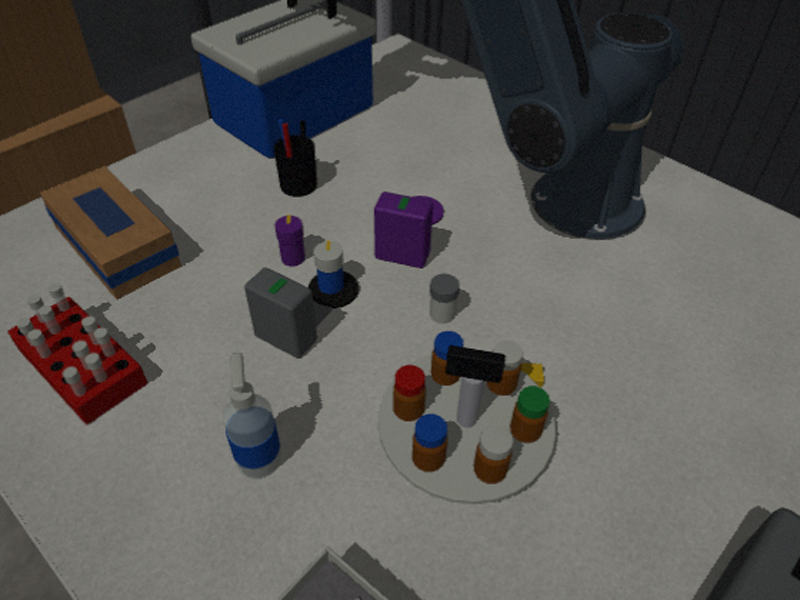

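The top view shows the pot cap at about (515,331) on the pad, with its stripe towards (526,340) and the scanner block above at (495,255). The carousel bar is at (293,292), the red cap at (344,271) and the pointer at (303,386). Next I'll enlarge that region.

Run:
```python
from h import *
im=capture('top')[150:290,165:425]; cv2.imwrite('pics/top1.png',cv2.resize(im[:,:,::-1],None,fx=3,fy=3,interpolation=cv2.INTER_CUBIC))
```

```text
(no output)
```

View pics/top1.png

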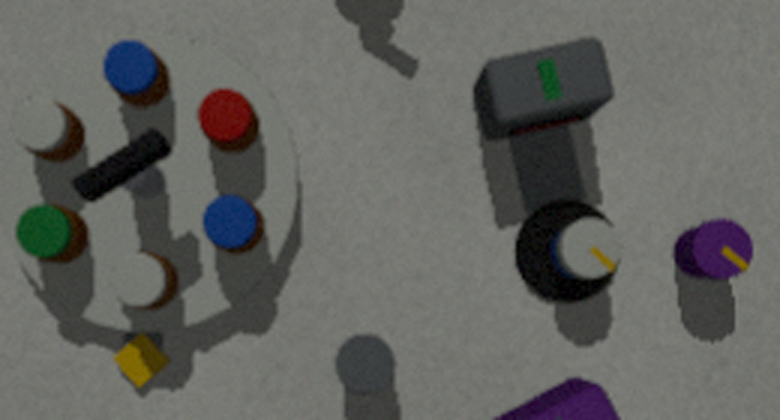

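Run:
```python
from h import *
ci=camera_info('top')
P=lambda u,v,z: hit('top',165+(u-1)/3,150+(v-1)/3,z,ci=ci)
a=lambda d: np.degrees(np.arctan2(d[1],d[0])).round(1)
pad=P(567,251,.006);cap=P(588,248,.084);st=P(613,270,.084)
print('pad',pad,'cap',cap,'stripe',a(st-cap),np.linalg.norm(st-cap))
g0,g1=P(556,97,.115),P(541,60,.115);b=P(549,84,.115);print('block',b,a(b-pad),np.linalg.norm((b-pad)[:2]),'green',a(g1-g0))
for n,p in dict(rg=((226,117),(45,231)),bw=((131,68),(152,280)),wb=((40,125),(231,221))).items():
    p=[P(*q,.107) for q in p]; print(n,(p[0]+p[1])/2,a(p[0]-p[1]),np.linalg.norm(p[0]-p[1]))
c=P(122,165,.175);e=P(160,140,.175);f=P(84,190,.175);print('bar',c,a(e-f),np.linalg.norm(e-f))
for z in(0.,.02,.04):print('ptr',P(140,360,z))
print('spare',P(366,363,.07))
```

```text
pad [ 0.5001 -0.1708  0.006 ] cap [ 0.4991 -0.1753  0.084 ] stripe -132.6 0.024842101360392173
block [ 0.6193 -0.1447  0.115 ] 12.4 0.12202397305447808 green 20.6
rg [0.558   0.16195 0.107  ] -58.3 0.15804825212573534
bw [0.55815 0.15775 0.107  ] 5.4 0.15880056674961834
wb [0.55865 0.1623  0.107  ] 62.5 0.15936188377400667
bar [0.5577 0.161  0.175 ] -57.1 0.06290850498938917
ptr [0.417  0.1756 0.    ]
ptr [0.4176 0.1726 0.02  ]
ptr [0.4183 0.1695 0.04  ]
spare [ 0.4146 -0.0069  0.07  ]
```

drive_tool(motion=[[[37,-28,0],[0,0,0]],[[37,-28,0],[0,0,0]],[[37,-28,0],[0,0,0]],[[37,-28,0],[0,0,0]],[[37,-28,0],[0,0,0]]])

```text
time_s: 0.65
position: [0.2944, -0.4264, 0.1989]
tcp_rot: [[0.972, 0.234, 0.0], [0.234, -0.972, 0.0], [0.0, -0.0, -1.0]]
force: [1.0, -0.5, 0.0]
opening: 1.002
grasp_force: 0.0
```

drive_tool(motion=[[[37,-28,0],[0,0,0]],[[37,-28,0],[0,0,0]],[[37,-28,0],[0,0,0]],[[37,-28,0],[0,0,0]],[[37,-28,0],[0,0,0]]])

```text
time_s: 1.15
position: [0.4415, -0.2469, 0.199]
tcp_rot: [[0.972, 0.234, -0.0], [0.234, -0.972, 0.0], [-0.0, -0.0, -1.0]]
force: [-0.0, -1.5, 0.3]
opening: 0.999
grasp_force: 0.0
```

drive_tool(motion=[[[37,-28,0],[0,0,0]],[[37,-28,0],[0,0,0]],[[0,0,0],[0,0,-0.14]],[[0,0,0],[0,0,-0.14]],[[0,0,0],[0,0,-0.14]]])

```text
time_s: 1.65
position: [0.4995, -0.1758, 0.1987]
tcp_rot: [[0.787, 0.617, -0.001], [0.617, -0.787, 0.0], [-0.0, -0.001, -1.0]]
force: [0.4, 0.3, -0.5]
opening: 0.998
grasp_force: 0.0
```

drive_tool(motion=[[[0,0,0],[0,0,-0.14]],[[0,0,0],[0,0,-0.14]],[[0,0,0],[0,0,0]],[[0,0,0],[0,0,0]]])

```text
time_s: 2.05
position: [0.4993, -0.1767, 0.1989]
tcp_rot: [[0.595, 0.804, -0.0], [0.804, -0.595, 0.0], [0.0, -0.0, -1.0]]
force: [0.3, 0.0, -0.3]
opening: 1.001
grasp_force: 0.0
```

```bash
cat >> h.py <<'E'
def yaw(R): return np.degrees(np.arctan2(R[1][0],R[0][0]))
def togo(x,y,z):
    s=read_state();R=np.array(s['tcp_rot']);p=np.array(s['position'])
    print('t',s['time_s'],'p',p.round(4),'yaw',yaw(R).round(2),'tilt',R[:2,2].round(4),'tool mm',((R.T@(np.array([x,y,z])-p))*1000).round(1),'q6',s['joint_positions'][5],'op',s['opening'],'F',np.round(s['force'],1),'g',s['grasp_force'])
E
python3 - <<'E'
from h import *
togo(.4995,-.173,.199)
im=capture('wrist'); cv2.imwrite('pics/w0.png',cv2.resize(im[:,:,::-1],(800,600),interpolation=cv2.INTER_CUBIC))
E
```

```text
t 2.05 p [ 0.4993 -0.1767  0.1989] yaw 53.5 tilt [-0.0002  0.0002] tool mm [ 3.1 -2.  -0.1] q6 4.910023574917943 op 1.0010585379268848 F [ 0.3  0.  -0.3] g 0.0
```

View pics/w0.png

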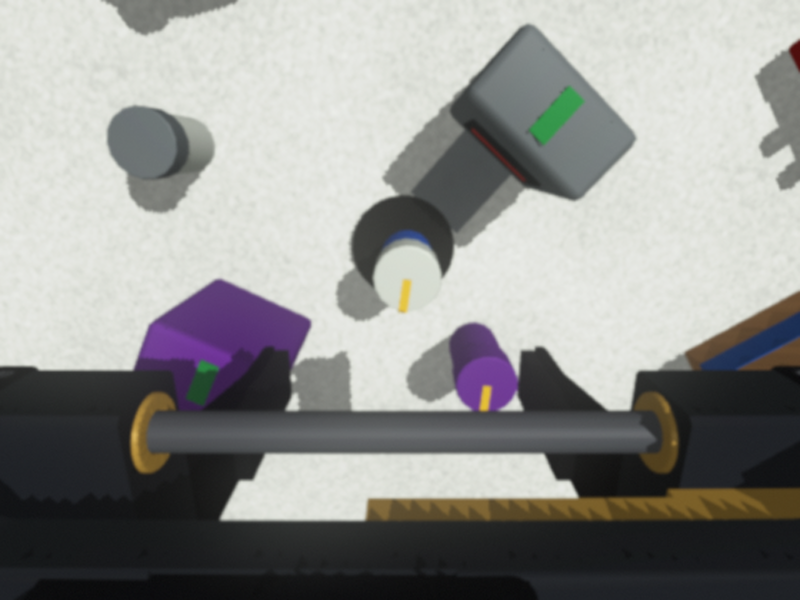

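Run:
```python
from h import *
k=560/800
s=read_state();ci=camera_info('wrist')
P=lambda u,v,z: hit('wrist',u*k,v*k,z,ci=ci,st=s)
a=lambda d: np.degrees(np.arctan2(d[1],d[0])).round(1)
pad=P(402,245,.006);cap=P(407,277,.084);e=P(404,310,.084)
print(pad,cap,a(e-cap),np.linalg.norm(e-cap),'purple',P(486,383,.078))
g0,g1=P(540,137,.115),P(573,95,.115);b=P(550,116,.115);print(a(g1-g0),b,a(b-pad),np.linalg.norm((b-pad)[:2]))
w=[P(472,125,.055),P(524,182,.055)];print('win',w,a(w[1]-w[0])+90)
w=[P(465,112,.115),P(575,198,.115)]
print('spare',P(140,142,.07))
```

```text
[ 0.5025 -0.1696  0.006 ] [ 0.5015 -0.177   0.084 ] -131.1 0.023104112188093228 purple [ 0.4998 -0.2764  0.078 ]
17.0 [ 0.6214 -0.1437  0.115 ] 12.3 0.12168820813866889
win [array([ 0.5934, -0.1249,  0.055 ]), array([ 0.6016, -0.1766,  0.055 ])] 9.0
spare [ 0.4146 -0.0065  0.07  ]
```

drive_tool(motion=[[[1.3,0.5,0],[0,0,0]],[[0,0,40],[0,0,0]],[[0,0,40],[0,0,0]],[[0,0,40],[0,0,0]],[[0,0,24],[0,0,0]]])

```text
time_s: 2.6
position: [0.4994, -0.1752, 0.0525]
tcp_rot: [[0.593, 0.805, -0.003], [0.805, -0.593, 0.002], [-0.0, -0.003, -1.0]]
force: [0.2, -0.7, -0.5]
opening: 1.002
grasp_force: 0.0
```

drive_tool(motion=[[[0,0,0],[0,0,0]],[[0,0,0],[0,0,0]],[[0,0,0],[0,0,0]],[[0,0,0],[0,0,0]],[[0,0,0],[0,0,0]]], gripper=0.4)

```text
time_s: 3.1
position: [0.5014, -0.1765, 0.0564]
tcp_rot: [[0.592, 0.806, 0.002], [0.806, -0.592, -0.001], [0.0, 0.003, -1.0]]
force: [1.3, -1.2, -0.2]
opening: 0.632
grasp_force: 0.0
```

drive_tool(motion=[[[0,0,0],[0,0,0]],[[0,0,0],[0,0,0]],[[0,0,0],[0,0,0]],[[0,0,0],[0,0,0]],[[0,0,0],[0,0,0]]])

```text
time_s: 3.6
position: [0.5012, -0.1764, 0.0558]
tcp_rot: [[0.592, 0.806, 0.001], [0.806, -0.592, -0.001], [0.0, 0.002, -1.0]]
force: [0.5, 0.4, 5.1]
opening: 0.512
grasp_force: 30.0
```

drive_tool(motion=[[[0,0,-1],[0,0,0]],[[0,0,0],[0,0,-0.135]],[[0,0,0],[0,0,-0.135]],[[0,0,0],[0,0,-0.135]],[[0,0,0],[0,0,-0.135]]])

```text
time_s: 4.1
position: [0.4992, -0.175, 0.0558]
tcp_rot: [[0.088, 0.996, -0.003], [0.996, -0.088, 0.002], [0.002, -0.003, -1.0]]
force: [-1.0, 0.7, 3.4]
opening: 0.51
grasp_force: 30.0
```

drive_tool(motion=[[[0,0,0],[0,0,-0.135]],[[0,0,0],[0,0,-0.135]],[[0,0,0],[0,0,-0.135]],[[0,0,0],[0,0,-0.135]],[[0,0,0],[0,0,-0.135]]])

```text
time_s: 4.6
position: [0.4991, -0.1754, 0.0558]
tcp_rot: [[-0.554, 0.833, -0.003], [0.833, 0.554, 0.001], [0.003, -0.002, -1.0]]
force: [-2.1, -1.6, 2.4]
opening: 0.51
grasp_force: 30.0
```

drive_tool(motion=[[[0,0,0],[0,0,-0.135]],[[0,0,0],[0,0,-0.135]],[[0,0,0],[0,0,-0.135]],[[0,0,0],[0,0,-0.135]],[[0,0,0],[0,0,-0.135]]])

```text
time_s: 5.1
position: [0.4999, -0.1761, 0.0559]
tcp_rot: [[-0.953, 0.304, -0.001], [0.304, 0.953, -0.0], [0.001, -0.0, -1.0]]
force: [-1.6, -1.0, 1.5]
opening: 0.511
grasp_force: 30.0
```

drive_tool(motion=[[[0,0,0],[0,0,-0.135]],[[0,0,0],[0,0,-0.135]],[[0,0,0],[0,0,-0.135]],[[0,0,0],[0,0,-0.135]],[[0,0,0],[0,0,-0.135]]])

```text
time_s: 5.6
position: [0.5005, -0.1764, 0.0559]
tcp_rot: [[-0.934, -0.358, -0.0], [-0.358, 0.934, -0.001], [0.0, -0.0, -1.0]]
force: [0.5, -1.8, 0.8]
opening: 0.509
grasp_force: 30.0
```

drive_tool(motion=[[[0,0,0],[0,0,0]],[[0,0,0],[0,0,0]],[[0,0,0],[0,0,0]]])

```text
time_s: 5.9
position: [0.5005, -0.176, 0.0559]
tcp_rot: [[-0.937, -0.351, -0.0], [-0.351, 0.937, 0.0], [0.0, 0.0, -1.0]]
force: [-1.0, -0.7, 0.4]
opening: 0.51
grasp_force: 30.0
```

Run:
```python
from h import *
togo(.501,-.172,.055)
im=capture('wrist'); cv2.imwrite('pics/w1.png',cv2.resize(im[:,:,::-1],(800,600),interpolation=cv2.INTER_CUBIC))
```

```text
t 5.9 p [ 0.5005 -0.176   0.0559] yaw -159.47 tilt [-0.0003  0.0001] tool mm [-1.9  3.5  0.9] q6 -141.97142932346569 op 0.510381388879182 F [-1.  -0.7  0.4] g 29.996045529842377
```

View pics/w1.png

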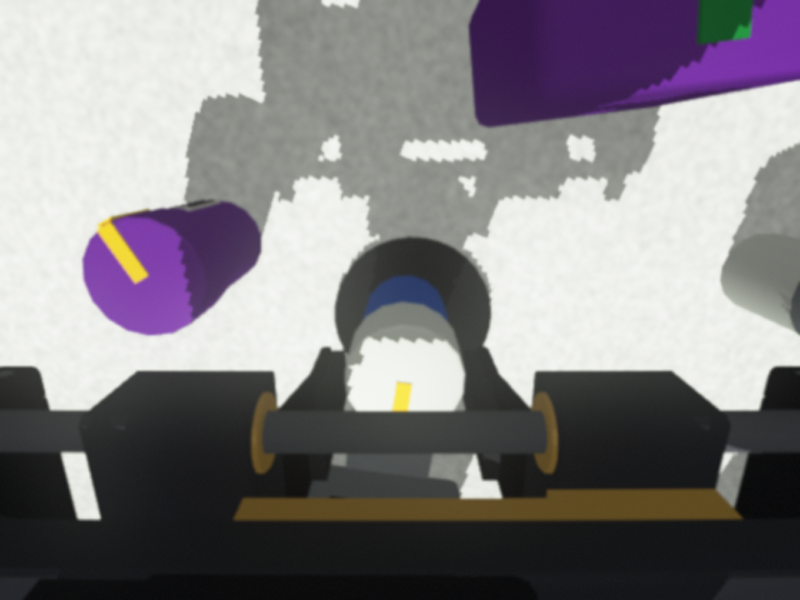

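The stripe is visible between the fingers, running from (404,382) to (400,410), roughly towards tool -x where the scanner is. I'll release, rise and check.

Run:
```python
from h import *
k=.7;s=read_state();ci=camera_info('wrist')
P=lambda u,v,z: hit('wrist',u*k,v*k,z,ci=ci,st=s)
d=P(400,410,.084)-P(404,382,.084);print(P(404,382,.084),np.degrees(np.arctan2(d[1],d[0])), P(412,312,.006))
```

```text
[ 0.5013 -0.1755  0.084 ] 13.684019752247412 [ 0.4991 -0.1718  0.006 ]
```

drive_tool(motion=[[[0,0,0.5],[0,0,0]],[[0,0,0],[0,0,0]],[[0,0,0],[0,0,0]],[[0,0,0],[0,0,0]]], gripper=0.7)

```text
time_s: 6.35
position: [0.5005, -0.1758, 0.0555]
tcp_rot: [[-0.936, -0.352, -0.0], [-0.352, 0.936, 0.0], [0.0, 0.0, -1.0]]
force: [-0.6, 0.6, -0.3]
opening: 0.688
grasp_force: 0.0
```

drive_tool(motion=[[[0,0,-15],[0,0,0]],[[0,0,-30],[0,0,0]],[[0,0,-40],[0,0,0]],[[0,0,-45],[0,0,0]],[[0,0,-40],[0,0,0]]])

```text
time_s: 6.85
position: [0.5005, -0.1758, 0.2275]
tcp_rot: [[-0.936, -0.352, 0.0], [-0.352, 0.936, -0.0], [-0.0, -0.0, -1.0]]
force: [0.7, 0.1, -0.3]
opening: 0.701
grasp_force: 0.0
```

Run:
```python
from h import *
togo(.501,-.172,.055)
im=capture('wrist'); cv2.imwrite('pics/w2.png',cv2.resize(im[:,:,::-1],(800,600),interpolation=cv2.INTER_CUBIC))
im=capture('top')[150:290,165:425]; cv2.imwrite('pics/top2.png',cv2.resize(im[:,:,::-1],None,fx=3,fy=3,interpolation=cv2.INTER_CUBIC))
```

```text
t 6.85 p [ 0.5005 -0.1758  0.2275] yaw -159.37 tilt [ 0.0004 -0.0001] tool mm [ -1.8   3.5 172.5] q6 -142.07564741618094 op 0.7012013239849135 F [ 0.7  0.1 -0.3] g 0.0
```

View pics/w2.png

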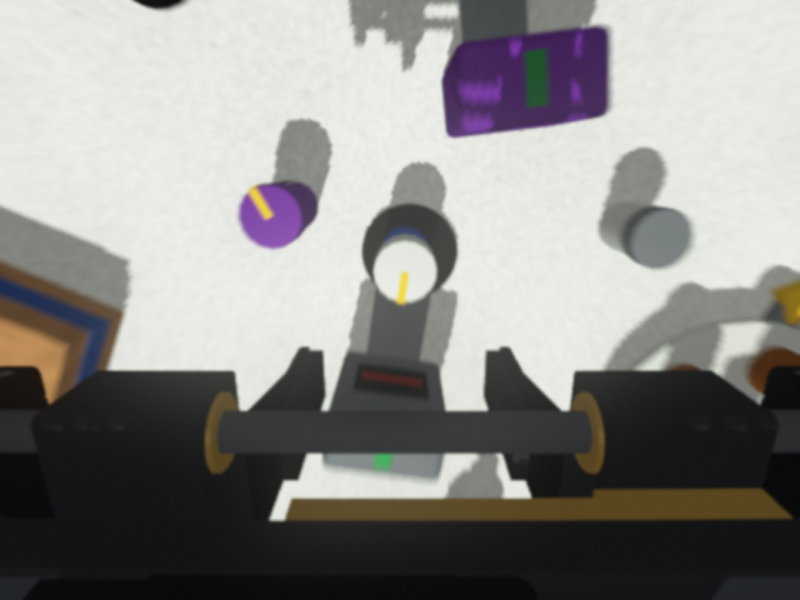

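drive_tool(motion=[[[0,0,0],[0,0,0.1354]],[[0,0,0],[0,0,0.1354]],[[0,0,0],[0,0,0.1354]],[[0,0,0],[0,0,0.1354]],[[0,0,0],[0,0,0.1354]]])

```text
time_s: 7.45
position: [0.4999, -0.1755, 0.2245]
tcp_rot: [[-0.948, 0.317, -0.002], [0.317, 0.948, 0.001], [0.002, 0.001, -1.0]]
force: [-0.0, 0.0, -0.7]
opening: 0.699
grasp_force: 0.0
```

drive_tool(motion=[[[0,0,0],[0,0,0.1354]],[[0,0,0],[0,0,0.1354]],[[0,0,0],[0,0,0.1354]],[[0,0,0],[0,0,0.1354]],[[0,0,0],[0,0,0.1354]]])

```text
time_s: 7.95
position: [0.4999, -0.1755, 0.2245]
tcp_rot: [[-0.541, 0.841, -0.002], [0.841, 0.541, 0.001], [0.002, -0.001, -1.0]]
force: [0.4, -0.1, 0.1]
opening: 0.704
grasp_force: 0.0
```

drive_tool(motion=[[[31.4,29,0],[0,0,0]],[[31.4,29,0],[0,0,0]],[[31.4,29,0],[0,0,0]],[[31.4,29,0],[0,0,0]]])

```text
time_s: 8.35
position: [0.5287, -0.0058, 0.2246]
tcp_rot: [[-0.545, 0.839, -0.002], [0.839, 0.545, 0.001], [0.001, -0.001, -1.0]]
force: [0.6, -0.4, -0.8]
opening: 0.698
grasp_force: 0.0
```

drive_tool(motion=[[[31.4,29,0],[0,0,0]],[[31.4,29,0],[0,0,0]],[[31.4,29,0],[0,0,0]],[[31.4,29,0],[0,0,0]],[[0,0,0],[0,0,0]]])

```text
time_s: 8.85
position: [0.5577, 0.166, 0.2245]
tcp_rot: [[-0.55, 0.835, -0.001], [0.835, 0.55, 0.002], [0.002, 0.001, -1.0]]
force: [0.0, -1.6, 0.3]
opening: 0.699
grasp_force: 0.0
```

Run:
```python
from h import *
togo(.558,.161,.136)
im=capture('wrist'); cv2.imwrite('pics/w3.png',cv2.resize(im[:,:,::-1],(800,600),interpolation=cv2.INTER_CUBIC))
```

```text
t 8.85 p [0.5577 0.166  0.2245] yaw 123.38 tilt [-0.0006  0.0021] tool mm [-4.6 -2.6 88.5] q6 -27.916377552747996 op 0.6992500086890031 F [ 0.  -1.6  0.3] g 0.0
```

View pics/w3.png

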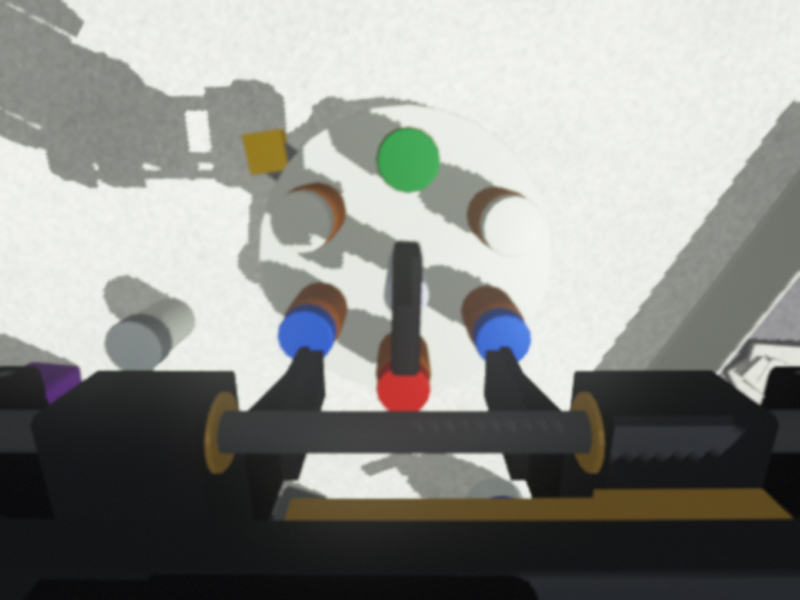

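Run:
```python
from h import *
k=.7;s=read_state();ci=camera_info('wrist')
P=lambda u,v,z: hit('wrist',u*k,v*k,z,ci=ci,st=s)
pts=[(408,160),(303,217),(306,334),(404,388),(503,339),(511,224)]
X=np.array([P(*p,.107)[:2] for p in pts])
for i in range(3):
    d=X[i+3]-X[i];print((X[i]+X[i+3])/2,np.linalg.norm(d),np.degrees(np.arctan2(d[1],d[0])))
c=X.mean(0);print('c',c);d=X-c
for C in (c,np.array([.558,.161])):
  for z in(0,.02,.03,.04):
    q=P(264,152,z)[:2]-C;print(z,np.linalg.norm(q),np.degrees(np.arctan2(q[1],q[0])))
    q=hit('top',165+139/3,150+359/3,z)[:2]-C;print(' top',np.linalg.norm(q),np.degrees(np.arctan2(q[1],q[0])))
b=[P(406,245,.175),P(403,370,.175)];print(b,np.degrees(np.arctan2(*(b[1]-b[0])[1::-1])))
# pot check
im=cv2.imread('pics/top2.png')
```

```text
[0.55935 0.16175] 0.15759600248737274 -57.489770294850274
[0.55915 0.16325] 0.15813443647732137 1.195753452886419
[0.5583  0.16215] 0.15681380679009105 62.5035250532063
c [0.55893333 0.16238333]
0 0.14498624551621755 178.45202024540959
 top 0.14254736542247604 174.68002506788025
0.02 0.14030889038910627 177.1335163228588
 top 0.1417021220338245 175.86540960763722
0.03 0.13800260162604025 176.42021253789653
 top 0.1411964992090417 176.50129013061132
0.04 0.13571842685828964 175.68278105749465
 top 0.1408132855553371 177.10305211515987
0 0.14409750171324978 177.8921484600522
 top 0.14175387119934335 174.08831341784642
0.02 0.13945321796215393 176.5466837494689
 top 0.1408783872707237 175.27688821020976
0.03 0.13716501011555393 175.81914827010164
 top 0.14035668847618207 175.91438322002512
0.04 0.13489966641915768 175.06705337132263
 top 0.13995835094770162 176.51814982165664
[array([0.5382, 0.1935, 0.175 ]), array([0.5753, 0.1346, 0.175 ])] -57.79394714968231
```

View pics/top2.png

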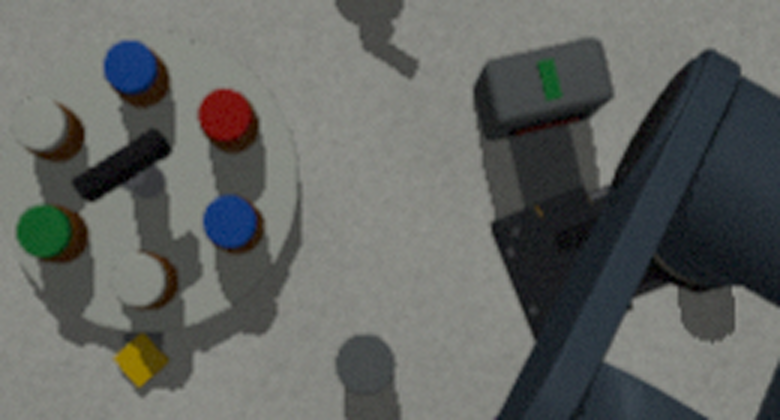

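The carousel is now mapped: green cap (408,160), red cap (404,388), pointer (264,152). The axis is at about (0.5585, 0.162), the red cap at -57.5° and the front at about 176.3°. That means turning clockwise 126° (2.20 rad about tool +z).

drive_tool(motion=[[[-4,-1.6,0],[0,0,0.015]],[[0,0,30],[0,0,0]],[[0,0,30],[0,0,0]],[[0,0,28],[0,0,0]],[[0,0,0],[0,0,0]]])

```text
time_s: 9.4
position: [0.5553, 0.1545, 0.1337]
tcp_rot: [[-0.53, 0.848, -0.01], [0.848, 0.53, -0.001], [0.004, -0.009, -1.0]]
force: [-0.5, 0.9, 0.3]
opening: 0.701
grasp_force: 0.0
```

drive_tool(motion=[[[0,0,0],[0,0,0]],[[0,0,0],[0,0,0]],[[0,0,0],[0,0,0]],[[0,0,0],[0,0,0]],[[0,0,0],[0,0,0]]], gripper=0)

```text
time_s: 9.9
position: [0.5593, 0.157, 0.1384]
tcp_rot: [[-0.533, 0.846, 0.002], [0.846, 0.533, 0.0], [-0.001, 0.001, -1.0]]
force: [0.7, -0.2, -0.6]
opening: 0.333
grasp_force: 0.0
```

drive_tool(motion=[[[0,0,0],[0,0,0]],[[0,0,0],[0,0,0]],[[0,0,0],[0,0,0]],[[0,0,0],[0,0,0]],[[0,0,0],[0,0,0]]])

```text
time_s: 10.4
position: [0.5639, 0.1597, 0.1383]
tcp_rot: [[-0.531, 0.847, 0.011], [0.847, 0.531, 0.005], [-0.001, 0.012, -1.0]]
force: [8.5, 7.6, -5.5]
opening: 0.183
grasp_force: 30.0
```

drive_tool(motion=[[[2,2,0],[0,0,0]],[[2,2,0],[0,0,0]],[[0,0,0],[0,0,0]],[[0,0,0],[0,0,0]]])

```text
time_s: 10.8
position: [0.5638, 0.1596, 0.1383]
tcp_rot: [[-0.534, 0.845, 0.007], [0.845, 0.534, -0.005], [-0.008, 0.004, -1.0]]
force: [5.4, -8.5, -1.5]
opening: 0.178
grasp_force: 30.0
```

drive_tool(motion=[[[0,0,0],[0,0,0]],[[0,0,0],[0,0,0]],[[0,0,0],[0,0,0]]], gripper=0.35)

```text
time_s: 11.1
position: [0.5596, 0.1627, 0.1375]
tcp_rot: [[-0.533, 0.846, -0.001], [0.846, 0.533, 0.0], [0.001, -0.001, -1.0]]
force: [0.1, 1.2, 0.5]
opening: 0.324
grasp_force: 0.0
```

drive_tool(motion=[[[0,0,0],[0,0,0]],[[0,0,0],[0,0,0]],[[0,0,0],[0,0,0]],[[0,0,0],[0,0,0]],[[0,0,0],[0,0,0]]], gripper=0)

```text
time_s: 11.6
position: [0.5613, 0.1635, 0.1376]
tcp_rot: [[-0.533, 0.846, 0.003], [0.846, 0.533, 0.002], [0.0, 0.003, -1.0]]
force: [3.7, 4.9, -3.0]
opening: 0.182
grasp_force: 30.0
```

drive_tool(motion=[[[0,1.5,0],[0,0,0.1]],[[0,0,0],[0,0,0.1]],[[0,0,0],[0,0,0.1]],[[0,0,0],[0,0,0.1]],[[0,0,0],[0,0,0.1]]])

```text
time_s: 12.1
position: [0.5608, 0.1633, 0.1376]
tcp_rot: [[-0.058, 0.998, -0.001], [0.998, 0.058, -0.0], [-0.0, -0.001, -1.0]]
force: [-0.0, 1.1, 0.0]
opening: 0.175
grasp_force: 30.0
```

drive_tool(motion=[[[0,0,0],[0,0,0.1]],[[0,0,0],[0,0,0.1]],[[0,0,0],[0,0,0.1]],[[0,0,0],[0,0,0.1]],[[0,0,0],[0,0,0.1]]])

```text
time_s: 12.6
position: [0.5603, 0.1634, 0.1376]
tcp_rot: [[0.427, 0.904, -0.002], [0.904, -0.427, -0.0], [-0.001, -0.002, -1.0]]
force: [-0.5, 1.1, 0.4]
opening: 0.183
grasp_force: 30.0
```

drive_tool(motion=[[[0,0,0],[0,0,0.1]],[[0,0,0],[0,0,0.1]],[[0,0,0],[0,0,0.1]],[[0,0,0],[0,0,0.1]],[[0,0,0],[0,0,0.1]]])

```text
time_s: 13.1
position: [0.56, 0.1636, 0.1376]
tcp_rot: [[0.808, 0.589, -0.003], [0.589, -0.808, 0.0], [-0.002, -0.002, -1.0]]
force: [-1.0, 2.4, 0.6]
opening: 0.18
grasp_force: 30.0
```

drive_tool(motion=[[[0,0,0],[0,0,0.1]],[[0,0,0],[0,0,0.1]],[[0,0,0],[0,0,0.1]],[[0,0,0],[0,0,0.1]],[[0,0,0],[0,0,0.1]]])

```text
time_s: 13.6
position: [0.5598, 0.1641, 0.1376]
tcp_rot: [[0.992, 0.129, -0.003], [0.129, -0.992, 0.001], [-0.003, -0.001, -1.0]]
force: [-1.6, 4.3, 1.5]
opening: 0.177
grasp_force: 30.0
```

drive_tool(motion=[[[0,0,0],[0,0,0.1]],[[0,0,0],[0,0,0.1]],[[0,0,0],[0,0,0]],[[0,0,0],[0,0,0]],[[0,0,0],[0,0,0]]])

```text
time_s: 14.1
position: [0.5598, 0.1642, 0.1376]
tcp_rot: [[0.998, -0.065, -0.003], [-0.065, -0.998, 0.002], [-0.003, -0.001, -1.0]]
force: [-1.8, 5.5, 1.8]
opening: 0.179
grasp_force: 30.0
```

Run:
```python
from h import *
togo(.5613,.1635,.1376)
a=cv2.resize(capture('top')[150:290,165:425],None,fx=3,fy=3,interpolation=cv2.INTER_CUBIC)
b=cv2.resize(capture('scene')[135:350,180:400],(440,430)); cv2.imwrite('pics/s3.png',b[:,:,::-1]); cv2.imwrite('pics/top3.png',a[:,:,::-1])
w=capture('wrist');w=cv2.resize(w[:,:],(400,300))
o=np.zeros((600,800,3),np.uint8);o[:420//1,:0]=0
o[:300,:400]=w;o[:430,400:]=b[:,:400];o[300:,:400]=cv2.resize(a[:,:520],(400,300))
cv2.imwrite('pics/m3.png',o[:,:,::-1]);cv2.imwrite('pics/w4.png',capture('wrist')[:,:,::-1])
```

```text
t 14.1 p [0.5598 0.1642 0.1376] yaw -3.72 tilt [-0.003   0.0015] tool mm [ 1.5  0.6 -0. ] q6 98.97247534074249 op 0.17883741567233358 F [-1.8  5.5  1.8] g 30.000634789466858
```

View pics/m3.png

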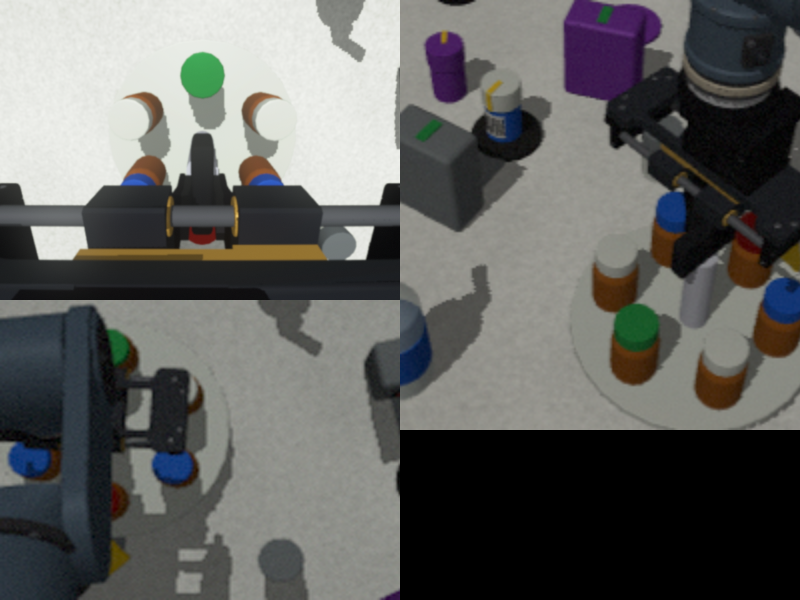

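Run:
```python
from h import *
k=.7;s=dict(position=[.5005,-.1758,.2275],tcp_rot=[[-.936,-.352,0],[-.352,.936,0],[0,0,-1]])
P=lambda u,v,z: hit('wrist',u*k,v*k,z,st=s)
c,e,w=P(404,271,.084),P(402,303,.084),P(392,378,.055)
for d in(e-c,w-c):print(np.degrees(np.arctan2(d[1],d[0])),d)
print(c,P(410,249,.006));s=read_state();print(s['grasp_force'],np.abs(s['qvel']).max())
print(hand_in())
```

```text
17.241459398940005 [0.0232 0.0072 0.    ]
14.920410048499699 [ 0.0972  0.0259 -0.029 ]
[ 0.5021 -0.1746  0.084 ] [ 0.4996 -0.1699  0.006 ]
30.00054806470871 0.1186238018744837
the job is handed in; nothing more can be done
None
```

The job is handed in, with no verdict returned: the pot is released upright with its label about 2° off the scanner window, and the red jar is at the front within about 2°, with the turntable still gripped at 30 N.

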